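# Dry run along a tacked weld joint

## Task

Rehearse the weld pass without touching the work: with the shut fingertips pointing down about 1 cm above the tack welds, start over the green paint dot, follow the row of tack welds along the bracket's stepped edge all the way, and stop over the orange dot, still pointing at it from close above. Touch and move nothing on the way.

Things in the scene. Friction and masses are not known exactly. Their poses are not given: they have to be found in the camera images.
- work: Fixed workpiece: grey base plate 200 (x) by 300 (y) by 10 mm, origin at the centre of its underside, on the table, z up. On it a bright steel bracket 6 mm thick (top at z = 16), y = -105 to 105, from the joint line to x = 86 mm, with a flange up to z = 32 at x = 80 to 86. Joint line: the bracket's stepped edge towards -x, straight from tack to tack and on to the dots at (-25, -120) and (25, 120).
- magnet_a (a point): Top centre of the black cap on one of two blue hold-down magnet blocks fixed to the work at its x = -124, y = -90 mm: 45 mm square, 40 mm high over the table with the cap.
- magnet_b (a point): The same on the other magnet block, at the workpiece's x = -124, y = 90 mm.
- start_dot: The green paint dot, 22 mm across, flat on the base plate (10 mm above the table) 15 mm beyond one end of the joint line; the trace starts here. Which end it is at varies. Origin: its centre.
- finish_dot: The orange paint dot, 22 mm across, flat on the base plate (10 mm above the table) 15 mm beyond the other end of the joint line; the trace stops here. Origin: its centre.
- weight: A red steel weight block 40 by 60 by 25 mm with a 16 mm steel knob on top (39 mm high in all), loose on top of the bracket, at least 20 mm from the joint line. Origin: centre of its underside. Leave alone.
- square: A yellow L-shaped set-up square, arms 70 and 44 mm long, 14 mm thick and high, loose on the base plate on the open side of the joint line. Origin: under the middle of the 70 mm arm, which lies along its y; the other arm points to its -x. Leave alone.
- pipe: An aluminium pipe offcut 60 mm across and 120 mm high standing loose on the table to the right of the work. Origin: centre of its underside. Leave alone.
- hammer: A hammer about 240 mm long lying loose on the table to the left of the work, handle along its x. Leave alone.
- tack1 (a point): Top of tack weld 1 of 7, a small black bead 13 mm across on the joint line, 18 mm above the table, at x = -25, y = -90 mm of the workpiece. The tacks are numbered from the workpiece's -y end; 3 and 5 are at the joint's two bends.
- tack2 (a point): Top of tack weld 2 of 7, a small black bead 13 mm across on the joint line, 18 mm above the table, at x = -25, y = -57.5 mm of the workpiece.
- tack3 (a point): Top of tack weld 3 of 7, a small black bead 13 mm across on the joint line, 18 mm above the table, at x = -25, y = -25 mm of the workpiece.
- tack4 (a point): Top of tack weld 4 of 7, a small black bead 13 mm across on the joint line, 18 mm above the table, at x = 0, y = 0 mm of the workpiece.
- tack5 (a point): Top of tack weld 5 of 7, a small black bead 13 mm across on the joint line, 18 mm above the table, at x = 25, y = 25 mm of the workpiece.
- tack6 (a point): Top of tack weld 6 of 7, a small black bead 13 mm across on the joint line, 18 mm above the table, at x = 25, y = 57.5 mm of the workpiece.
- tack7 (a point): Top of tack weld 7 of 7, a small black bead 13 mm across on the joint line, 18 mm above the table, at x = 25, y = 90 mm of the workpiece.

How it is judged (in metres and radians):
On the way, in this order (a step that is already met when the one before it is completed fails the run):
1. the fingertips are close above the green dot (horizontal distance between the grasp point and start_dot below 0.013 m and z of the grasp point in the frame of work between 0.017 and 0.064 m), for 0.05 s.
2. the fingertips pass close above the joint line, 1 of 8 places in order from the green end (z of the grasp point in the frame of work between 0.017 and 0.064 m and ((y of start_dot in the frame of work below 0 m and (y of the grasp point in the frame of work between -0.0935 and -0.0815 m and x of the grasp point in the frame of work between -0.038 and -0.012 m)) or (not (y of start_dot in the frame of work below 0 m) and (y of the grasp point in the frame of work between 0.0815 and 0.0935 m and x of the grasp point in the frame of work between 0.012 and 0.038 m)))), for 0.02 s.
3. the fingertips pass close above the joint line, 2 of 8 places in order from the green end (z of the grasp point in the frame of work between 0.017 and 0.064 m and ((y of start_dot in the frame of work below 0 m and (y of the grasp point in the frame of work between -0.0685 and -0.0565 m and x of the grasp point in the frame of work between -0.038 and -0.012 m)) or (not (y of start_dot in the frame of work below 0 m) and (y of the grasp point in the frame of work between 0.0565 and 0.0685 m and x of the grasp point in the frame of work between 0.012 and 0.038 m)))), for 0.02 s.
4. the fingertips pass close above the joint line, 3 of 8 places in order from the green end (z of the grasp point in the frame of work between 0.017 and 0.064 m and ((y of start_dot in the frame of work below 0 m and (y of the grasp point in the frame of work between -0.0435 and -0.0315 m and x of the grasp point in the frame of work between -0.038 and -0.012 m)) or (not (y of start_dot in the frame of work below 0 m) and (y of the grasp point in the frame of work between 0.0315 and 0.0435 m and x of the grasp point in the frame of work between 0.012 and 0.038 m)))), for 0.02 s.
5. the fingertips pass close above the joint line, 4 of 8 places in order from the green end (z of the grasp point in the frame of work between 0.017 and 0.064 m and ((y of start_dot in the frame of work below 0 m and (y of the grasp point in the frame of work between -0.0185 and -0.0065 m and x of the grasp point in the frame of work between -0.0255 and 0.0005 m)) or (not (y of start_dot in the frame of work below 0 m) and (y of the grasp point in the frame of work between 0.0065 and 0.0185 m and x of the grasp point in the frame of work between -0.0005 and 0.0255 m)))), for 0.02 s.
6. the fingertips pass close above the joint line, 5 of 8 places in order from the green end (z of the grasp point in the frame of work between 0.017 and 0.064 m and ((y of start_dot in the frame of work below 0 m and (y of the grasp point in the frame of work between 0.0065 and 0.0185 m and x of the grasp point in the frame of work between -0.0005 and 0.0255 m)) or (not (y of start_dot in the frame of work below 0 m) and (y of the grasp point in the frame of work between -0.0185 and -0.0065 m and x of the grasp point in the frame of work between -0.0255 and 0.0005 m)))), for 0.02 s.
7. the fingertips pass close above the joint line, 6 of 8 places in order from the green end (z of the grasp point in the frame of work between 0.017 and 0.064 m and ((y of start_dot in the frame of work below 0 m and (y of the grasp point in the frame of work between 0.0315 and 0.0435 m and x of the grasp point in the frame of work between 0.012 and 0.038 m)) or (not (y of start_dot in the frame of work below 0 m) and (y of the grasp point in the frame of work between -0.0435 and -0.0315 m and x of the grasp point in the frame of work between -0.038 and -0.012 m)))), for 0.02 s.
8. the fingertips pass close above the joint line, 7 of 8 places in order from the green end (z of the grasp point in the frame of work between 0.017 and 0.064 m and ((y of start_dot in the frame of work below 0 m and (y of the grasp point in the frame of work between 0.0565 and 0.0685 m and x of the grasp point in the frame of work between 0.012 and 0.038 m)) or (not (y of start_dot in the frame of work below 0 m) and (y of the grasp point in the frame of work between -0.0685 and -0.0565 m and x of the grasp point in the frame of work between -0.038 and -0.012 m)))), for 0.02 s.
9. the fingertips pass close above the joint line, 8 of 8 places in order from the green end (z of the grasp point in the frame of work between 0.017 and 0.064 m and ((y of start_dot in the frame of work below 0 m and (y of the grasp point in the frame of work between 0.0815 and 0.0935 m and x of the grasp point in the frame of work between 0.012 and 0.038 m)) or (not (y of start_dot in the frame of work below 0 m) and (y of the grasp point in the frame of work between -0.0935 and -0.0815 m and x of the grasp point in the frame of work between -0.038 and -0.012 m)))), for 0.02 s.
10. the fingertips are close above the orange dot (horizontal distance between the grasp point and finish_dot below 0.013 m and z of the grasp point in the frame of work between 0.017 and 0.064 m), for 0.2 s.
At the end, for the whole second after the job is handed in: The point between the finger pads is within 13 mm of the orange dot's centre seen from above and at most 64 mm above the table (fingertips within about 3 cm of the bracket's top), touching nothing; the weight, square, pipe and hammer lie within 10 mm of their starts (all of step 10 and distance of each of weight, square, pipe, hammer from where it was at the start of the episode below 0.01 m).
It fails at once if the robot touches the workpiece (contact force between any of the fingers, the arm and work above 1 N).
It fails at once if the weight, square, pipe or hammer is touched, moved, tipped or lifted (distance of any of weight, square, pipe, hammer from where it was at the start of the episode above 0.01 m or contact force between any of the fingers, the arm and weight above 1 N or contact force between any of the fingers, the arm and square above 1 N or contact force between any of the fingers, the arm and pipe above 1 N or contact force between any of the fingers, the arm and hammer above 1 N).
It also fails if it takes over 45 s, if anything falls off the work surface, if the arm or the gripper's body presses on something with over 40 N, if the wrist force passes 120 N, or if a joint passes its speed limit or range.

## Robot

A 7-joint arm with a two-finger parallel gripper is mounted at the origin on the work surface. World frame = base frame: x ahead of the robot, y to its left, z up, the work surface at z = 0. Lengths are in mm, angles in rad, forces in N, time in s.
With the tool pointing down it reaches from about 400 to 850 mm from the base axis. Payload 10.4 kg.
Tool frame: the origin (TCP) lies at the very end of the fingers, on their centre line; the grasp point (between the pads) lies 19 mm behind it (manip.hold_point_z is the distance from the TCP to the grasp point, in mm); y points along the fingers, z is the direction in which the jaws open and shut, and the axes are right-handed (so a half turn about y gives the same grasp; the last joint's range is limited). The gripper opens to 85 mm and grips with 20 to 120 N. Pads are 22 mm wide; open, the fingers measure 114 mm over their backs; the gripper's body (76 mm by 85 mm) begins 54 mm behind the grasp point. The pads swing forward as they close: fully open they stand 13 mm farther back than shut.
Start: joints at [-0.023, 0.332, -0.065, 1.46, 0.022, 1.35, -0.088], TCP at [625.021, 0.018, 231.338] pointing down, gripper open.
Joint ranges: [-2.6, 2.6], [-0.5, 2.12], [-1.47, 1.34], [0.16, 2.42], [-1.27, 4.41], [0.06, 2.06], [-2.6, 2.6]. Speed limits (rad/s): [2.22, 2.22, 2.79, 2.79, 3.14, 3.14, 3.14].

## Interface

Orientations are given as [roll, pitch, yaw] about the fixed x, y, z axes, in that order (R = Rz(yaw) Ry(pitch) Rx(roll)).
In Python, from rig import telemetry, cams, manip gives the robot as it stands. The module is installed in compiled form; this text tells all that it offers.
- The arm moves only by the tool step_arm, never from a script. Its argument "increments" is a list that holds one entry, the list of rows, each a list of 5 numbers: the shift along the tool's x, y, z scaled (see below), then the turn about the tool's y scaled (see below), then the gripper command: -1 is shut, 1 is fully open, values between are in proportion. In form: [[[dx, dy, dz, twist, grip], ...]]. A call has 1 to 12 rows; each row shifts and turns the pose as measured when the row begins, along the tool's axes as they then stand; what a row does not reach is not made up. The controller multiplies each number of a shift by 0.2 m and each number of a turn by 180 degrees. A row lasts 1/12 s, in which the tool goes at most 41.7 mm and 7.16 degrees, less where a joint would pass 70% of its speed; a pose out of reach is approached as far as the arm can. A call with a number of a shift or a turn outside -1 to 1 is refused whole. A call with a gripper value outside its range is refused whole. The fingers move at their own pace and stop on an object; "force" is the grip in N (left out, the last holds). Time passes only in rows, so rows that do not move let the fingers close. It gives the time, the measured TCP pose, the force and the opening at its end, in the units of the state.
- telemetry.observe(): the state, without advancing time (a new reading comes with each control period).
- cams.capture(name): name is "scene" or "side" or "wrist"; returns a dict with "image" (384x512x3 uint8, blue, green, red), "vfov" (degrees; the focal length in pixels is half the picture's height over the tangent of half this angle, whatever the lens; pixels are square), "cx", "cy" (the principal point, pixels), "view" (4x4, takes a point from world to camera coordinates); the wrist camera has in their place "T_tool_cam" (4x4, takes a point from camera to tool coordinates, whose origin is the TCP and whose axes are the tool frame's). Camera axes: x right, y down, z forward; pixel columns grow to the right and rows downward; lengths in mm; the calibration is good to about 2 mm. The wrist camera is an equidistant fisheye: a pixel r from the principal point sees the ray r / f radians off the axis. A picture is of the moment at which its call begins: read the wrist's pose just before it. There is no depth.
- manip.close_job(): hands the job in, once; it reports no verdict.
The state is a dict: "time_s": time; "joint_pos": joint angles; "dq": joint speeds; "joint_torque": joint torques, N m; "ee_pos": TCP position; "orientation": TCP orientation; "force": force on the tool from outside, world axes, zero at the start; "torque": the same for the moment, N m; "gripper_width": opening from 0.0 (shut) to 1.0 (fully open).
Only numpy, scipy, OpenCV 4.12 (cv2) and the standard library are available. Lean on these libraries where they do the work, as an engineer would, in place of code of your own. Each camera call takes 0.05 s, during which the arm holds its last target.

## Working session

There is one attempt and no reset: what is moved stays moved. The work goes in short steps, Python scripts to look and compute and a tool call to move; the robot and the scene stay as the last step left them, time stands still between calls to the robot, and variables do not carry over. Pictures are saved under pics/ and viewed, and the job is handed in when it is done.

Besides the shell and the picture viewer there is one more tool, called after "Request:" as name(argument=value, ...) on one line, values as JSON. step_arm: Moves the arm, as the interface text tells. Its arguments: {"type":"object","properties":{"increments":{"type":"array","items":{"type":"array","items":{"type":"array","items":{"type":"number"}}}},"force":{"type":"number"}},"required":["increments"]}

```bash
mkdir -p pics
python3 - <<'E'
from rig import telemetry,cams,manip
import cv2,json,numpy as np
s=telemetry.observe();print(s);print(manip.hold_point_z)
for n in ["scene","side","wrist"]:
    c=cams.capture(n);cv2.imwrite(f"pics/{n}0.png",c["image"])
    print(n,{k:(v.tolist() if hasattr(v,'tolist') else v) for k,v in c.items() if k!="image"})
E
```

```text
{'time_s': 0.0, 'joint_pos': array([-0.02261486,  0.33288126, -0.06466036,  1.46097388,  0.0215965 ,
        1.34990847, -0.08849167]), 'dq': array([-0.00158911,  0.00027819, -0.00103247,  0.00027353, -0.00078713,
        0.00208623, -0.00197722]), 'joint_torque': array([ 4.98105128e-04, -6.25449800e+01,  4.97091911e-02, -3.91610491e+01,
        1.63588714e-02,  9.83294769e-03, -6.01235030e-06]), 'ee_pos': array([ 6.24606918e+02, -1.99507033e-02,  2.30494435e+02]), 'orientation': array([-1.57227008e+00, -7.95013290e-05, -1.57078964e+00]), 'force': array([-0.09093873, -0.71840591, -0.67447359]), 'torque': array([-0.00839908, -0.04818424, -0.01967161]), 'gripper_width': 0.9982992185958863}
18.700000000000003
scene {'vfov': 52.95895829862752, 'cx': 263.2161756424247, 'cy': 193.34904909703897, 'view': [[-0.5356844838125793, 0.8443199746728736, -0.012880767479017877, 296.11729055288816], [0.7306685356693928, 0.45582335176319977, -0.5082800044956591, -375.0655709459706], [-0.4232796059169345, -0.28168928335270466, -0.8610955364296371, 1227.3066080346723], [0.0, 0.0, 0.0, 1.0]]}
side {'vfov': 46.37031146885636, 'cx': 252.92211694575775, 'cy': 187.2521719946092, 'view': [[0.7988178207765408, -0.6012277891292271, 0.02037731063215493, -437.21830896084015], [-0.3827091863898964, -0.5340355744932043, -0.7538830703952016, 255.05655067878385], [0.4641376604657299, 0.5944166474405765, -0.6566925318464526, 808.4072401653005], [0.0, 0.0, 0.0, 1.0]]}
wrist {'vfov': 65.70646984690485, 'cx': 253.41874476166836, 'cy': 195.00868712523365, 'T_tool_cam': [[0.0009373169113448522, 0.9534762073721653, 0.3014668197533516, -77.36308440500767], [0.0005744276615144716, -0.30146741581692954, 0.9534763065926308, -142.04243308295165], [0.9999993957347524, -0.0007205385864407801, -0.0008302736151751069, -0.6976726247205356], [0.0, 0.0, 0.0, 1.0]]}
```

View pics/scene0.png

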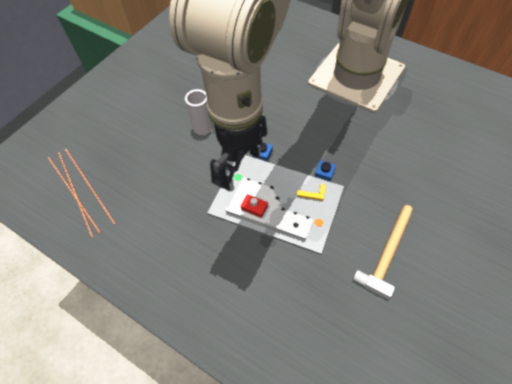

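View pics/side0.png

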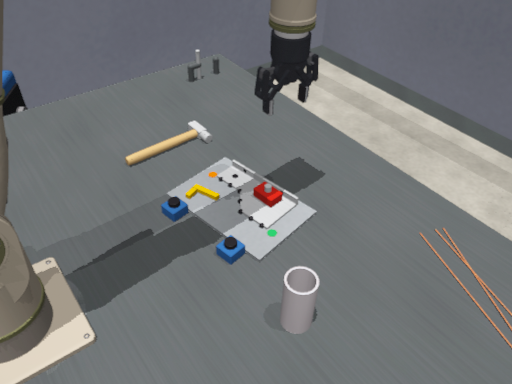

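View pics/wrist0.png

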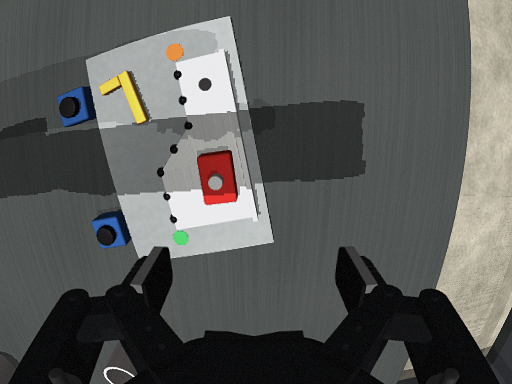

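The side and wrist views both show everything. The green dot is at wrist (181,238) and the orange dot at (175,52). The tack row runs between them: (173,219), (166,196), (160,172), (174,149), (188,125), (183,100), (178,75). There is an extra dark spot on the bracket at (205,84) that isn't a tack. The red weight is at (217,178), the square at (125,95) and the magnets at (70,107) and (106,235). Next I'll turn these into positions.

```bash
cat > h.py <<'E'
from rig import telemetry,cams,manip
import cv2,numpy as np
from scipy.spatial.transform import Rotation as R
def cap(n):
    s=telemetry.observe(); c=cams.capture(n)
    if n=="wrist":
        T=np.eye(4);T[:3,:3]=R.from_euler('xyz',s['orientation']).as_matrix();T[:3,3]=s['ee_pos']
        c['M']=T@c['T_tool_cam']
    else: c['M']=np.linalg.inv(c['view'])
    c['n']=n;return c
def ray(c,u,v):
    f=192/np.tan(np.radians(c['vfov']/2));x,y=u-c['cx'],v-c['cy']
    if c['n']=="wrist":
        r=np.hypot(x,y);t=r/f;d=np.array([np.sin(t)*x/r,np.sin(t)*y/r,np.cos(t)])
    else: d=np.array([x/f,y/f,1])
    return c['M'][:3,3],c['M'][:3,:3]@d
def at(c,u,v,z):
    o,d=ray(c,u,v);return o+d*(z-o[2])/d[2]
def blobs(m,lo=8,hi=1e5):
    n,_,st,ce=cv2.connectedComponentsWithStats(m.astype(np.uint8))
    return [(ce[i],st[i,4]) for i in range(1,n) if lo<=st[i,4]<=hi]
def col(img,h0,h1,s=150,v=60):
    h=cv2.cvtColor(img,cv2.COLOR_BGR2HSV);return (h[...,0]>=h0)&(h[...,0]<=h1)&(h[...,1]>=s)&(h[...,2]>=v)
# work frame nominal
TACK=np.array([[-25,-90],[-25,-57.5],[-25,-25],[0,0],[25,25],[25,57.5],[25,90]],float)
DOT=np.array([[-25,-120],[25,120]],float)
MAG=np.array([[-124,-90],[-124,90]],float)
def fit(P,Q): # work->world 2D
    p,q=P.mean(0),Q.mean(0);U,_,V=np.linalg.svd((P-p).T@(Q-q));D=np.diag([1,np.linalg.det(V.T@U.T)])
    r=V.T@D@U.T;return r,q-r@p
E
python3 - <<'E'
from h import *
for n in ["wrist","side","scene"]:
    c=cap(n);im=c['image']
    for nm,h0,h1,z in [("green",55,85,10),("orange",8,18,10),("red",0,5,41),("yellow",24,32,24),("blue",105,120,35)]:
        for ce,a in blobs(col(im,h0,h1),15):
            print(n,nm,ce.round(1),a,at(c,*ce,z)[:2].round(1))
    if n!="scene":
        m=(im.max(2)<45)
        for ce,a in blobs(m,5,400):
            if (n=="wrist" and ce[1]<245) or (n=="side" and 150<ce[1]<260 and ce[0]<330 ): print(n,"dark",ce.round(1),a,at(c,*ce,17)[:2].round(1),"z40",at(c,*ce,40)[:2].round(1))
E
```

```text
wrist green [180.4 237.5] 149 [522.6 -98.9]
wrist orange [174.2  51.6] 217 [527.  146.2]
wrist red [217.  177.1] 1428 [581.4  -5.8]
wrist yellow [131.   97.2] 440 [474.4  92.2]
wrist yellow [108.7  85.1] 155 [443.5 110.6]
wrist blue [ 75.  106.6] 520 [397.3  88.3]
wrist blue [110.3 230.1] 459 [429.3 -79.3]
wrist dark [239.4  60.5] 12 [607.3 129.8] z40 [608.4 126.4]
wrist dark [176.8  74.3] 45 [532.1 116.3] z40 [538.  113.7]
wrist dark [ 88.3 104.7] 252 [407.2  89.1] z40 [421.3  88.3]
wrist dark [ 68.9 106.9] 342 [374.6  89.7] z40 [390.7  88.9]
wrist dark [182.   99.9] 41 [538.   84.5] z40 [543.5  84. ]
wrist dark [187.7 125.4] 45 [544.2  53.1] z40 [549.4  54.7]
wrist dark [173.1 148.7] 49 [524.3  24.8] z40 [530.8  28.2]
wrist dark [160.1 172. ] 48 [505.   -4.5] z40 [512.7   0.8]
wrist dark [ 69.4 190.1] 8 [358.9 -27.7] z40 [376.1 -20.9]
wrist dark [166.2 196.2] 28 [510.6 -36.7] z40 [518.  -29.4]
wrist dark [266. 199.] 5 [639.3 -40.4] z40 [638.4 -32.8]
wrist dark [104.9 214.8] 64 [414.6 -64.2] z40 [428.1 -55. ]
wrist dark [123.3 225.9] 188 [441.6 -80.3] z40 [453.4 -70.1]
wrist dark [1
[... 257 characters left out ...]
 216 [464.2  92.2]
side blue [ 7.8 80.6] 206 [240.6 891.7]
side blue [174.6 210.3] 321 [375.8  63. ]
side blue [230.2 251.5] 378 [ 407.3 -108.1]
side dark [235.  175.5] 6 [567.5 101.9] z40 [551.6  79.1]
side dark [238.7 190.5] 6 [542.   50.6] z40 [526.9  29.4]
side dark [174.  201.8] 67 [396.5 106. ] z40 [386.  83.]
side dark [239.9 211. ] 8 [503.   -8.6] z40 [489.2 -27.9]
side dark [230.3 246.4] 25 [424.2 -83.7] z40 [ 412.8 -100.5]
scene orange [465.7  29.2] 3836 [-389.   223.9]
scene orange [318.4 222.3] 32 [527.3 145.9]
scene red [254.  206.3] 286 [587.7  -4. ]
scene yellow [313.2 193.2] 131 [468.5  97.6]
scene blue [266.  152.4] 93 [429.9 -68.4]
scene blue [324.6 171.4] 172 [401.4  93.4]
```

Run:
```python
from h import *
W=np.array([[522.6,-98.9],[527,146.2],[516.8,-68.4],[510.6,-36.7],[505,-4.5],[524.3,24.8],[544.2,53.1],[538,84.5],[532.1,116.3],[423.7,-84.4],[390.7,88.9]])
P=np.vstack([DOT,TACK,MAG])
r,t=fit(P,W);print(r,t,np.degrees(np.arctan2(r[1,0],r[0,0])));res=W-(P@r.T+t);print(res.round(1))
print("path",(np.vstack([DOT[:1],TACK,DOT[1:]])@r.T+t).round(1).tolist())
s=telemetry.observe();print(R.from_euler('xyz',s['orientation']).as_matrix().round(3))
# weight and square in work frame
for q in ([581,-6],[474,92],[443.5,110.6]): print(r.T@(np.array(q)-t))
```

```text
[[ 0.98259967 -0.18573605]
 [ 0.18573605  0.98259967]] [525.33497446  24.26932191] 10.70404888048938
[[-0.5 -0.6]
 [-0.6 -0.6]
 [-0.7  0.4]
 [-0.8  0.2]
 [-0.4  0.4]
 [-1.   0.5]
 [-1.1 -0.4]
 [-1.2 -0.9]
 [-1.1 -1. ]
 [ 3.5  2.8]
 [ 3.9 -0.8]]
path [[523.1, -98.3], [517.5, -68.8], [511.4, -36.9], [505.4, -4.9], [525.3, 24.3], [545.3, 53.5], [539.2, 85.4], [533.2, 117.3], [527.6, 146.8]]
[[ 0. -0.  1.]
 [-1. -0.  0.]
 [ 0. -1. -0.]]
[ 49.07433157 -40.08162794]
[-37.86170037  76.0868977 ]
[-64.37629984 100.02820124]
```

The fit has residuals of 1 mm or less on the dots and tacks, and the magnets are off by about 4 mm. The dots measure 245.1 mm apart against 245.15 nominal. Green is at the -y end. Before the first move, I'll check where the pipe is.

Run:
```python
from h import *
c=cap("side");print("pipe top",at(c,300,282,120).round(), "base",at(c,297,320,0).round())
c=cap("scene");print("pipe top",at(c,197,98,120).round())
```

```text
pipe top [ 423. -293.  120.] base [ 430. -293.    0.]
pipe top [ 428. -285.  120.]
```

Request:
step_arm(increments=[[[0.05, 0, -0.05, 0, -1], [0.08, 0, -0.08, 0, -1], [0.08, 0, -0.08, 0, -1], [0.08, 0, -0.08, 0, -1], [0.08, 0, -0.08, 0, -1], [0.08, 0, -0.08, 0, -1], [0.03, 0, -0.04, 0, -1], [0, 0, 0, 0, -1], [0, 0, 0, 0, -1], [0, 0, 0, 0, -1]]])

```text
time_s: 1.23
ee_pos: [523.9, -97.1, 230.6]
orientation: [-1.57, 0.002, -1.568]
force: [0.3, -0.6, -0.1]
gripper_width: -0.001
```

The pipe is about 200 mm from the green dot, so it is clear. The fingers are shut over the green dot. Descending to about 70 mm, then I'll look.

Request:
step_arm(increments=[[[0, 0.05, 0, 0, -1], [0, 0.1, 0, 0, -1], [0, 0.1, 0, 0, -1], [0, 0.1, 0, 0, -1], [0, 0.1, 0, 0, -1], [0, 0.1, 0, 0, -1], [0, 0.1, 0, 0, -1], [0, 0.1, 0, 0, -1], [0, 0.05, 0, 0, -1], [0.005, 0, 0, 0, -1], [0, 0, 0, 0, -1]]])

```text
time_s: 2.15
ee_pos: [529.7, -84.8, 56.4]
orientation: [-1.571, 0.006, -1.551]
force: [-0.0, -1.0, 0.9]
gripper_width: 0.001
```

Run:
```python
from h import *
print(telemetry.observe()['ee_pos'],telemetry.observe()['orientation'])
c=cap("wrist");cv2.imwrite("pics/w1.png",c['image'])
for nm,h0,h1 in [("green",55,85),("orange",8,18)]:
  for ce,a in blobs(col(c['image'],h0,h1),15): print(nm,ce,a,at(c,*ce,10))
for ce,a in blobs(c['image'].max(2)<45,10,400): print("dark",ce.round(1),a,at(c,*ce,17)[:2].round(1))
s=cap("side");cv2.imwrite("pics/s1.png",cv2.resize(s['image'][120:280,130:350],None,fx=3,fy=3))
```

```text
[529.68886937 -84.83821303  56.38663528] [-1.57093665  0.00604116 -1.55057493]
green [241.42857143 233.65826331] 357 [520.64450072 -95.18979023  10.        ]
orange [450.63888889 373.25      ] 36 [ 778.94580414 -294.74520799   10.        ]
orange [467.51724138 373.20689655] 29 [ 815.81662246 -307.52993796   10.        ]
orange [473.5 373.5] 20 [ 830.8456642  -313.59497463   10.        ]
dark [281.5  11.4] 189 [543.2  52. ]
dark [248.5  54.2] 205 [523.8  23.4]
dark [ 1.3 63.1] 88 [327.3  40.5]
dark [215.5 100.9] 234 [504.3  -5.5]
dark [311.6 129.3] 15 [563.5 -21.6]
dark [390.7 133.6] 104 [617.6 -20.8]
dark [224.9 152. ] 217 [510.2 -37.2]
dark [313.8 153.1] 42 [565.7 -36.5]
dark [398. 184.] 13 [627.7 -54.8]
dark [233.9 200.1] 200 [515.9 -68.4]
dark [ 75.8 198.2] 10 [398.4 -69.6]
dark [453.5 368.5] 12 [ 769.7 -275.2]
dark [508.2 371.3] 53 [ 916.6 -334.4]
dark [469.5 376. ] 12 [ 813.9 -305.3]
```

View pics/w1.png

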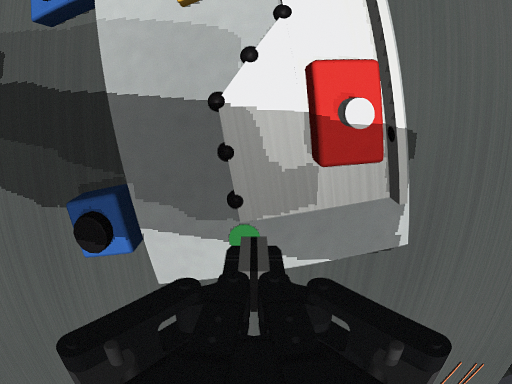

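View pics/s1.png

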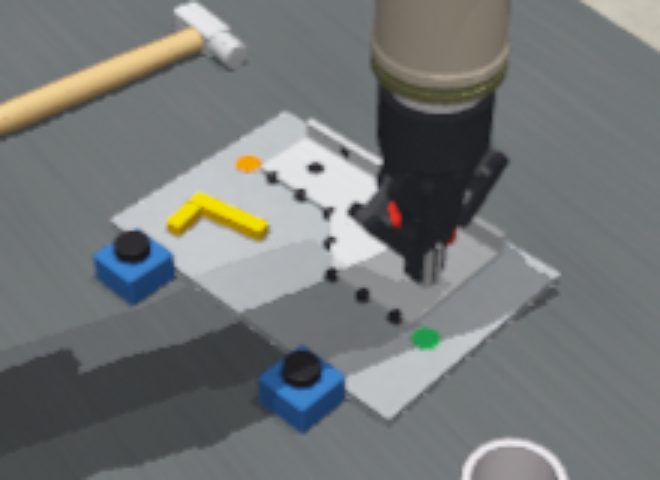

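Wrist view: the green dot is at (241,234), just ahead of the shut fingertips, and the tacks repeat the first measurement to about 1 mm. The descent drifted about 13 mm sideways and went 14 mm too low. I'll correct sideways at this height, then go down in small rows with pauses.

Request:
step_arm(increments=[[[0.02, 0, -0.01, 0, -1], [0.025, 0, -0.012, 0, -1], [0.02, 0, -0.012, 0, -1], [0, 0, 0, 0, -1], [0, 0, 0, 0, -1]]])

```text
time_s: 2.67
ee_pos: [525.5, -100.4, 61.4]
orientation: [-1.562, 0.005, -1.552]
force: [0.5, 0.7, -0.1]
gripper_width: -0.005
```

Request:
step_arm(increments=[[[0, 0.03, -0.005, 0, -1], [0, 0.03, -0.005, 0, -1], [0, 0.03, 0, 0, -1], [0, 0, 0, 0, -1], [0, 0, 0, 0, -1]]])

```text
time_s: 3.08
ee_pos: [523.5, -100.4, 41.6]
orientation: [-1.562, 0.005, -1.552]
force: [-0.2, -0.3, -0.1]
gripper_width: -0.001
```

Request:
step_arm(increments=[[[0, 0.025, -0.003, 0, -1], [0, 0.02, 0, 0, -1], [0, 0, 0, 0, -1], [0, 0, 0, 0, -1]]])

```text
time_s: 3.42
ee_pos: [522.7, -99.9, 31.1]
orientation: [-1.563, 0.005, -1.551]
force: [0.2, 0.5, -0.2]
gripper_width: 0.003
```

Run:
```python
from h import *
print(telemetry.observe()['ee_pos'])
c=cap("wrist");cv2.imwrite("pics/w2.png",c['image'])
s=cap("side");cv2.imwrite("pics/s2.png",cv2.resize(s['image'][120:280,130:350],None,fx=3,fy=3))
for ce,a in blobs(c['image'].max(2)<45,60,400): print("dark",ce.round(1),a,at(c,*ce,17)[:2].round(1))
```

```text
[522.67038586 -99.94642661  31.13251005]
dark [261.2  20. ] 269 [523.7  23. ]
dark [222.6  72.4] 313 [504.3  -5.9]
dark [421.7 112.9] 130 [618.6 -20.2]
dark [233.  131.7] 312 [510.  -37.3]
dark [243.4 188.7] 280 [515.9 -68.4]
```

View pics/s2.png

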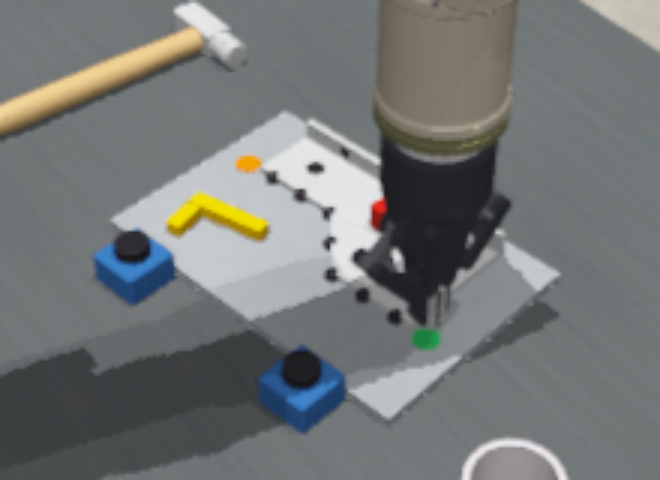

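View pics/w2.png

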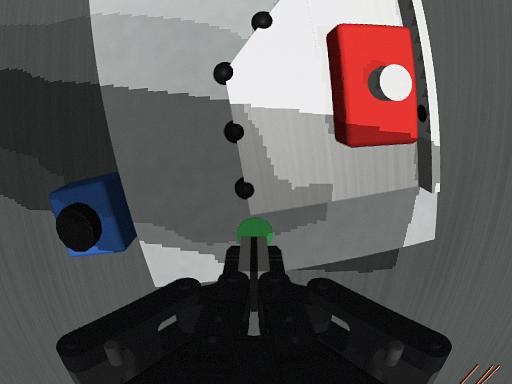

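Fingertips are about 10 mm above tack height and over the green dot, with nothing touched. Following the first straight leg in short pieces.

Request:
step_arm(increments=[[[-0.04, 0, -0.007, 0, -1], [-0.05, 0, -0.008, 0, -1], [-0.05, 0, -0.008, 0, -1], [-0.03, 0, -0.005, 0, -1], [0, 0, 0, 0, -1], [0, 0, 0, 0, -1]]])

```text
time_s: 4.02
ee_pos: [516.2, -61.0, 32.3]
orientation: [-1.561, 0.005, -1.55]
force: [0.7, 0.2, -0.3]
gripper_width: -0.001
```

Request:
step_arm(increments=[[[-0.04, 0, -0.008, 0, -1], [-0.05, 0, -0.01, 0, -1], [-0.05, 0, -0.01, 0, -1], [-0.05, 0, -0.01, 0, -1], [-0.045, 0, -0.008, 0, -1], [-0.025, 0, -0.005, 0, -1], [0, 0, 0, 0, -1], [0, 0, 0, 0, -1]]])

```text
time_s: 4.68
ee_pos: [503.5, -2.7, 32.6]
orientation: [-1.561, 0.006, -1.548]
force: [0.0, 1.0, -0.0]
gripper_width: -0.001
```

Request:
step_arm(increments=[[[-0.03, 0, 0.026, 0, -1], [-0.04, 0, 0.033, 0, -1], [-0.04, 0, 0.032, 0, -1], [-0.02, 0, 0.016, 0, -1], [0, 0, 0, 0, -1], [0, 0, 0, 0, -1]]])

```text
time_s: 5.18
ee_pos: [527.7, 26.0, 33.0]
orientation: [-1.56, 0.005, -1.55]
force: [-0.8, -0.5, 1.5]
gripper_width: 0.002
```

Request:
step_arm(increments=[[[-0.03, 0, 0.02, 0, -1], [-0.04, 0, 0.025, 0, -1], [-0.04, 0, 0.025, 0, -1], [-0.018, 0, 0.01, 0, -1], [0, 0, 0, 0, -1], [0, 0, 0, 0, -1]]])

```text
time_s: 5.68
ee_pos: [544.7, 54.8, 33.1]
orientation: [-1.561, 0.005, -1.55]
force: [-0.2, 0.3, 0.1]
gripper_width: 0.002
```

Run:
```python
from h import *
print(telemetry.observe()['ee_pos'])
c=cap("wrist");cv2.imwrite("pics/w3.png",c['image'])
for ce,a in blobs(c['image'].max(2)<45,60,400): print("dark",ce.round(1),a,at(c,*ce,17)[:2].round(1))
for ce,a in blobs(col(c['image'],8,18),60): print("orange",ce,a,at(c,*ce,10))
```

```text
[544.72799804  54.7897277   33.097186  ]
dark [232.5 132.2] 286 [531.7 117. ]
dark [403.7 173.5] 71 [633.6  97.3]
dark [242.6 188.5] 285 [537.4  85.8]
orange [225.26413502  78.73333333] 1185 [526.89914107 146.21858226  10.        ]
```

View pics/w3.png

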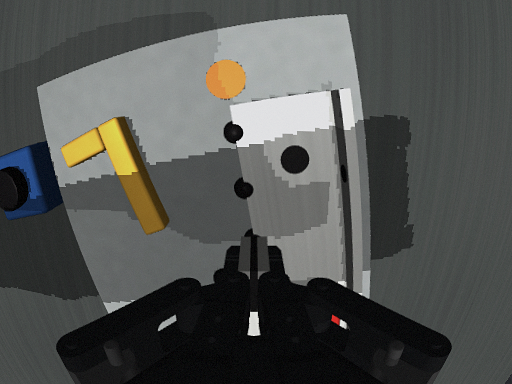

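The wrist view shows the fingertips over tack 5. Tacks 6 and 7 are ahead at (243,189) and (233,132), and orange at (225,79), which comes out at (526.9,146.2). That agrees with the first measurement. The last leg comes next.

Request:
step_arm(increments=[[[-0.04, 0, -0.008, 0, -1], [-0.05, 0, -0.01, 0, -1], [-0.05, 0, -0.01, 0, -1], [-0.05, 0, -0.01, 0, -1], [-0.05, 0, -0.01, 0, -1], [-0.04, 0, -0.007, 0, -1], [-0.02, 0, -0.003, 0, -1], [0, 0, 0, 0, -1], [0, 0, 0, 0, -1]]])

```text
time_s: 6.48
ee_pos: [529.1, 122.0, 33.4]
orientation: [-1.561, 0.006, -1.548]
force: [-0.3, -0.5, 0.0]
gripper_width: 0.001
```

Request:
step_arm(increments=[[[-0.03, 0, -0.002, 0, -1], [-0.04, 0, -0.003, 0, -1], [-0.03, 0, -0.002, 0, -1], [-0.015, 0, 0, 0, -1], [0, 0, 0, 0, -1], [0, 0, 0, 0, -1], [0, 0, 0, 0, -1], [0, 0, 0, 0, -1], [0, 0, 0, 0, -1]]])

```text
time_s: 7.23
ee_pos: [527.6, 145.6, 33.4]
orientation: [-1.561, 0.005, -1.551]
force: [1.2, -0.4, -0.4]
gripper_width: -0.004
```

Run:
```python
from h import *
s=telemetry.observe();print(s['ee_pos'],s['orientation'],s['dq'].round(3))
T=R.from_euler('xyz',s['orientation']).as_matrix();print("grasp",s['ee_pos']-18.7*T[:,1])
c=cap("wrist");cv2.imwrite("pics/w4.png",c['image'])
for ce,a in blobs(col(c['image'],8,18),60): print("orange",ce,a,at(c,*ce,10))
s=cap("side");cv2.imwrite("pics/s4.png",cv2.resize(s['image'][100:340,130:350],None,fx=2.4,fy=2.4))
s=cap("scene")
for c in (cap("side"),cap("scene")):
  for nm,h0,h1,z in [("red",0,5,41),("yellow",24,32,24)]:
    for ce,a in blobs(col(c['image'],h0,h1),60): print(c['n'],nm,ce.round(1),a)
```

```text
[527.5832228  145.64152115  33.3832408 ] [-1.56105605  0.00494257 -1.55086439] [ 0.003 -0.     0.003  0.001  0.    -0.     0.002]
grasp [527.40296079 145.54548812  52.08212535]
orange [253.11057692 228.57532051] 624 [526.68670939 149.40632765  10.        ]
side red [267.6 194.7] 374
side yellow [202.1 191.7] 209
scene red [253.8 206.2] 294
```

View pics/s4.png

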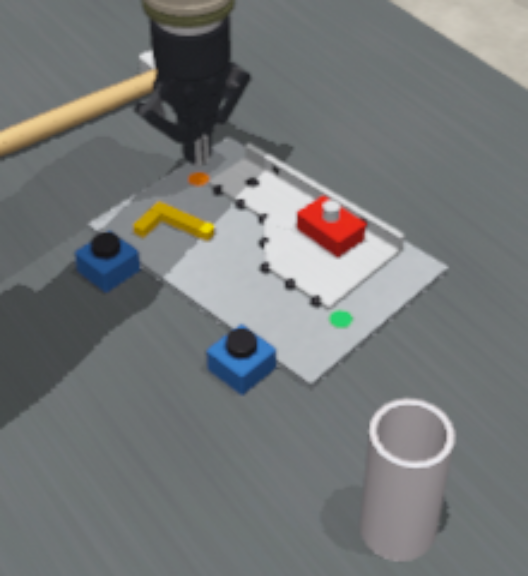

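View pics/w4.png

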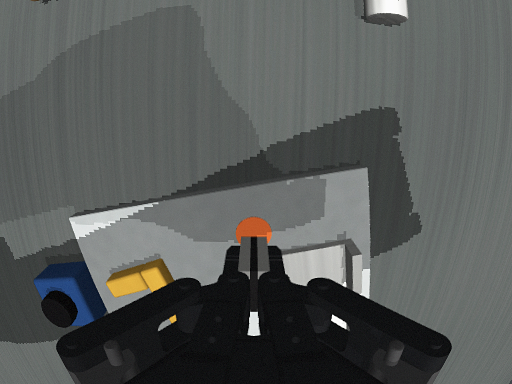

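The shut tips are over the orange dot, which shows at wrist (253,229), partly hidden. The weight and square are at the same side-view pixels as at the start. Handing in.

```bash
python3 -c "
from rig import manip,telemetry
manip.close_job();s=telemetry.observe();print(s['time_s'],s['ee_pos'])"
```

```text
the job is handed in; nothing more can be done
the job is handed in; nothing more can be done
```

The weld rehearsal is done and handed in. With the fingers shut and pointing down, I started over the green dot, followed tacks 1–7 along both bends, and stopped over the orange dot, about 7.4 s in all.

**Last checks**
- **Position:** the grasp point ended at (527.4, 145.5, 52.1) mm, about 1 mm from the orange dot as measured earlier at (526.9, 146.2). It stood still over the dot.
- **Height:** the tips stayed about 13–15 mm above the tack tops for the whole pass, slightly more than the 1 cm asked but inside the judged band.
- **Contact:** the tool force readings stayed around 1 N, at noise level (highest single component 1.5 N), with no sign of touching anything.
- **Loose items:** the weight and square sat at the same side-view pixels as at the start, to within 0.3 px. The pipe and hammer look unmoved in the final side view, but I did not measure them again.

**What disagreed**
- **Orange dot:** in the last wrist picture it read 3 mm further along y, because the fingers partly hide it.
- **Magnets:** they fitted the workpiece about 4 mm off, while the dots and tacks fitted to about 1.5 mm or better. I did not use the magnets for the path itself.
- **Descent:** the first one drifted about 13 mm sideways and went 14 mm too low. I corrected this before coming down to trace height.

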